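# Find the rattling core case and hold it out over the setting block

### The job

One of the three sealed mahogany cases still has a loose steel locating ball in it and the other two are empty: lift the cases one at a time and, keeping them upright, shake them to and fro lengthwise to find the one that rattles, standing every silent one back upright where it stood. Then hold the rattling case out level over the middle of the white setting block, well clear above it, and finish there, still holding it in the gripper. Leave the dowels and the lifter hook undisturbed.

Things in the scene. Friction and masses are not known exactly. Their poses are not given: they have to be found in the camera images.
- case_a: sealed mahogany case, all three alike: box 120 long (x) x 58 wide (y) x 54 mm high, loose on the slab. Origin: centre of its underside, z up. Bronze grip bar on the middle of the lid: 14 mm thick along x, 44 mm long along y, 54 to 88 mm above the underside; pinch it across the 14 mm, jaws closing along the case's x. The case alone weighs 0.18 to 0.42 kg, each differently
- case_b: second such case, same size and axes. One of the three, drawn anew each run, holds a loose 36 mm, 0.19 kg steel ball that rolls freely on the flat inner floor up to 37 mm either way along the case's x (6 mm along y); the others are empty. Weight alone is no sure guide
- case_c: third such case, same size and axes. To test one: lift it and move it briskly (0.4 m/s) 80 to 100 mm to and fro along its x a few times. The ball knocks on the end walls (brief jerks of a few N) and comes to rest at the end that led the last stroke, shifting the balance: about 0.07 N m about the case's y, either way. An empty case shows nothing once still
- setting_block: white glazed setting block, 100 x 100 x 35 mm high, fixed on the far side of the slab. Origin: centre of its underside, z up
- lifter_hook: bystander: bronze lifter hook of 12 mm bar lying flat on the slab, about 155 x 75 mm. Origin near the middle of its shank, on the slab
- dowel_0: bystander: steel threaded dowel, 62 mm tall, 28 mm collar at the foot, standing in a low grey tray with three others. Origin: centre of its foot
- dowel_1: bystander: steel threaded dowel, 62 mm tall, 28 mm collar at the foot, standing in a low grey tray with three others. Origin: centre of its foot
- dowel_2: bystander: steel threaded dowel, 62 mm tall, 28 mm collar at the foot, standing in a low grey tray with three others. Origin: centre of its foot
- dowel_3: bystander: steel threaded dowel, 62 mm tall, 28 mm collar at the foot, standing in a low grey tray with three others. Origin: centre of its foot

How it is judged:
On the way, in this order (a step that is already met when the one before it is completed fails the run):
1. the rattling case is shaken off the slab: its ball runs to one end (more than 14 mm off the middle, towards the case's -x) (((distance between ball_center and case_a below 0.06 m and height (world z) of case_a above 0.02 m and x of ball_center in the frame of case_a below -0.014 m) or (distance between ball_center and case_b below 0.06 m and height (world z) of case_b above 0.02 m and x of ball_center in the frame of case_b below -0.014 m) or (distance between ball_center and case_c below 0.06 m and height (world z) of case_c above 0.02 m and x of ball_center in the frame of case_c below -0.014 m))).
2. then to the other end (((distance between ball_center and case_a below 0.06 m and height (world z) of case_a above 0.02 m and x of ball_center in the frame of case_a above 0.014 m) or (distance between ball_center and case_b below 0.06 m and height (world z) of case_b above 0.02 m and x of ball_center in the frame of case_b above 0.014 m) or (distance between ball_center and case_c below 0.06 m and height (world z) of case_c above 0.02 m and x of ball_center in the frame of case_c above 0.014 m))).
3. and back again (((distance between ball_center and case_a below 0.06 m and height (world z) of case_a above 0.02 m and x of ball_center in the frame of case_a below -0.014 m) or (distance between ball_center and case_b below 0.06 m and height (world z) of case_b above 0.02 m and x of ball_center in the frame of case_b below -0.014 m) or (distance between ball_center and case_c below 0.06 m and height (world z) of case_c above 0.02 m and x of ball_center in the frame of case_c below -0.014 m))).
At the end, for the whole second after the job is handed in: the case with the ball is held in the gripper, still, level within 0.2 rad, over the block (centres within 35 mm), its underside 60 to 250 mm above the slab, not touching the block; the other two stand upright on the slab, at rest, let go, within 50 mm of where they started (((distance between ball_center and case_a below 0.06 m and height (world z) of case_a between 0.06 and 0.25 m and horizontal distance between case_a and setting_block below 0.035 m and angle between case_a's own z axis and vertical below 0.2 rad and linear speed of case_a below 0.05 m/s and contact force between case_a and the fingers above 1 N and contact force between case_a and setting_block below 0.05 N and distance of each of case_b, case_c from where it was at the start of the episode below 0.05 m and height (world z) of each of case_b, case_c below 0.006 m and angle between each of case_b, case_c's own z axis and vertical below 0.08 rad and linear speed of each of case_b, case_c below 0.03 m/s and contact force between each of case_b, case_c and the arm below 0.1 N and contact force between each of case_b, case_c and the fingers below 0.1 N) or (distance between ball_center and case_b below 0.06 m and height (world z) of case_b between 0.06 and 0.25 m and horizontal distance between case_b and setting_block below 0.035 m and angle between case_b's own z axis and vertical below 0.2 rad and linear speed of case_b below 0.05 m/s and contact force between case_b and the fingers above 1 N and contact force between case_b and setting_block below 0.05 N and distance of each of case_a, case_c from where it was at the start of the episode below 0.05 m and height (world z) of each of case_a, case_c below 0.006 m and angle between each of case_a, case_c's own z axis and vertical below 0.08 rad and linear speed of each of case_a, case_c below 0.03 m/s and contact force between each of case_a, case_c and the arm below 0.1 N and contact force between each of case_a, case_c and the fingers below 0.1 N) or (distance between ball_center and case_c below 0.06 m and height (world z) of case_c between 0.06 and 0.25 m and horizontal distance between case_c and setting_block below 0.035 m and angle between case_c's own z axis and vertical below 0.2 rad and linear speed of case_c below 0.05 m/s and contact force between case_c and the fingers above 1 N and contact force between case_c and setting_block below 0.05 N and distance of each of case_a, case_b from where it was at the start of the episode below 0.05 m and height (world z) of each of case_a, case_b below 0.006 m and angle between each of case_a, case_b's own z axis and vertical below 0.08 rad and linear speed of each of case_a, case_b below 0.03 m/s and contact force between each of case_a, case_b and the arm below 0.1 N and contact force between each of case_a, case_b and the fingers below 0.1 N))); the arm keeps its last pose, push and grip.
It fails at once if the lifter hook or a dowel is moved more than 30 mm (distance of any of lifter_hook, dowel_0, dowel_1, dowel_2, dowel_3 from where it was at the start of the episode above 0.03 m).
It fails at once if a case is toppled (over 1.0 rad) (angle between any of case_a, case_b, case_c's own z axis and vertical above 1 rad).
It also fails if it takes over 72 s, if anything falls off the work surface, if the arm or the gripper's body presses on something with over 40 N, if the wrist force passes 120 N, or if a joint passes its speed limit or range.

### The arm

A 7-joint arm with a two-finger parallel gripper is mounted at the origin on the work surface. World frame = base frame: x ahead of the robot, y to its left, z up, the work surface at z = 0. Lengths are in m, angles in rad, forces in N, time in s.
With the tool pointing down it reaches from about 0.4 to 0.925 m from the base axis. Payload 5.6 kg.
Tool frame: the origin (TCP) lies on the centre line of the jaws, within the pads' length; the fingertips stand 19 mm ahead of it and the grasp point (between the pads) is the TCP; x points along the fingers, z is the direction in which the jaws open and shut, and the axes are right-handed (so a half turn about x gives the same grasp; the last joint's range is limited). The gripper opens to 85 mm and grips with 20 to 120 N. Pads are 22 mm wide; open, the fingers measure 114 mm over their backs; the gripper's body (76 mm by 85 mm) begins 54 mm behind the grasp point. The pads swing forward as they close: fully open they stand 13 mm farther back than shut.
Start: joints at [1.238, 0.468, -0.012, 1.603, 0.006, 1.071, -0.056], TCP at [0.186, -0.623, 0.25] pointing down, gripper open.
Joint ranges: [-2.53, 2.53], [-0.31, 2.02], [-1.57, 1.55], [0.28, 2.44], [-1.29, 4.43], [0.15, 1.84], [-2.92, 2.92]. Speed limits (rad/s): [2.57, 2.57, 3.14, 3.14, 3.14, 3.14, 3.14].

### API

Orientations are given as a unit quaternion [x, y, z, w].
In Python, from bench import manip gives the robot as it stands.
- The arm moves only by the tool jog_arm, never from a script. Its argument "plan" is a list of rows, each a list of 5 numbers: the opening in per cent of the stroke, from 0 (shut) to 100 (fully open), then the shift along the world's x, y, z in mm, then the turn about the world's z in degrees. In form: [[fingers, x, y, z, roll], ...]. A call has 1 to 20 rows; each row is the pose to reach, as a shift and turn from the pose commanded when the call began; what a row does not reach only later rows make up. A row lasts 1/10 s, in which the tool goes at most 50 mm and 8.59 degrees, less where a joint would pass 70% of its speed; a pose out of reach is approached as far as the arm can. A call with a gripper value outside its range is refused whole. The fingers move at their own pace and stop on an object; "squeeze" is the grip in N (left out, the last holds). Time passes only in rows, so rows that repeat a pose let the fingers close. It gives the time, the measured TCP pose, the force and the opening at its end, in the units of the state.
- manip.get_state(): the state, without advancing time (a new reading comes with each control period).
- manip.get_image(name): name is "scene" or "top" or "wrist"; returns a dict with "img" (420x560x3 uint8, red, green, blue), "camera_matrix" (3x3 intrinsics, pixels), "k1" (the pictures are not rectified: a ray, as slopes to the right and down, at radius r is drawn at 1 + k1 r^2 times it, then the intrinsics apply), "view" (4x4, takes a point from world to camera coordinates); the wrist camera has in their place "T_tool_cam" (4x4, takes a point from camera to tool coordinates, whose origin is the TCP and whose axes are the tool frame's). Camera axes: x right, y up, looking along -z (the intrinsics and any distortion apply to the point x, -y, -z); pixel columns grow to the right and rows downward; lengths in m; the calibration is good to about 2 mm. A picture is of the moment at which its call begins: read the wrist's pose just before it. There is no depth.
- manip.finish_job(): hands the job in, once; it reports no verdict.
The state is a dict: "t": time; "qpos": joint angles; "qd": joint speeds; "effort": joint torques, N m; "tcp_pos": TCP position; "tcp_rot": TCP orientation; "wrist_force": force on the tool from outside, world axes, zero at the start; "torque": the same for the moment, N m; "grip_width": finger opening in m.
Only numpy, scipy, OpenCV 4.12 (cv2) and the standard library are available. Lean on these libraries where they do the work, as an engineer would, in place of code of your own. Each camera call takes 0.05 s, during which the arm holds its last target.

## Working session

There is one attempt and no reset: what is moved stays moved. The work goes in short steps, Python scripts to look and compute and a tool call to move; the robot and the scene stay as the last step left them, time stands still between calls to the robot, and variables do not carry over. Pictures are saved under pics/ and viewed, and the job is handed in when it is done.

Besides the shell and the picture viewer there is one more tool, called after "Call:" as a command line: name --pt "numbers of a row" for each row, then --argument value for the rest. jog_arm: Moves the arm, as the interface text tells. Its arguments: {"type":"object","properties":{"plan":{"type":"array"},"squeeze":{"type":"number"}},"required":["plan"]}

```bash
mkdir -p pics; ls
python3 - <<'E'
from bench import manip
import cv2
s=manip.get_state(); print({k:(v if not hasattr(v,'round') else v.round(3)) for k,v in s.items()} if True else 0)
for n in ("scene","top","wrist"):
    d=manip.get_image(n); cv2.imwrite(f"pics/{n}0.png",d["img"][:,:,::-1]); print(n,d["camera_matrix"],d["k1"],d.get("view"),d.get("T_tool_cam"))
E
```

```text
pics
{'t': 0.0, 'qpos': array([ 1.238,  0.468, -0.012,  1.604,  0.006,  1.071, -0.056]), 'qd': array([-0.002,  0.002,  0.   ,  0.001,  0.   ,  0.   , -0.001]), 'effort': array([ 1.0000e-03, -5.3238e+01,  2.2000e-02, -2.5130e+01,  1.1000e-02,
        8.0000e-03, -0.0000e+00]), 'tcp_pos': array([ 0.186, -0.622,  0.249]), 'tcp_rot': array([ 0.423,  0.567, -0.422,  0.566]), 'wrist_force': array([-0.643, -0.2  , -0.378]), 'torque': array([-0.012,  0.037,  0.006]), 'grip_width': 0.0856918428613784}
scene [[494.631277     0.         276.4867336 ]
 [  0.         494.631277   216.55198162]
 [  0.           0.           1.        ]] -0.12148538022890673 [[-0.74447167  0.6675721  -0.01046067  0.39496242]
 [-0.37297056 -0.40283686  0.83583218  0.16552919]
 [ 0.5537643   0.6261549   0.54888536 -1.66845773]
 [ 0.          0.          0.          1.        ]] None
top [[460.7489616    0.         281.89381256]
 [  0.         460.7489616  207.90726034]
 [  0.           0.           1.        ]] -0.04363757289065669 [[-0.02406334 -0.99970438 -0.00347987 -0.00576838]
 [ 0.97668362 -0.02425173  0.21330955 -0.52598585]
 [-0.21333088  0.00173421  0.97697847 -1.46696675]
 [ 0.          0.          0.          1.        ]] None
wrist [[367.43073131   0.         277.32027834]
 [  0.         367.43073131 211.5047464 ]
 [  0.           0.           1.        ]] -0.00872788474880227 None [[ 1.26023608e-03  2.70933073e-01 -9.62597362e-01 -1.23667011e-01]
 [-1.23787744e-03  9.62597812e-01  2.70931579e-01  7.02907410e-02]
 [ 9.99998440e-01  8.50139811e-04  1.54848243e-03 -1.03140127e-03]
 [ 0.00000000e+00  0.00000000e+00  0.00000000e+00  1.00000000e+00]]
```

View pics/top0.png

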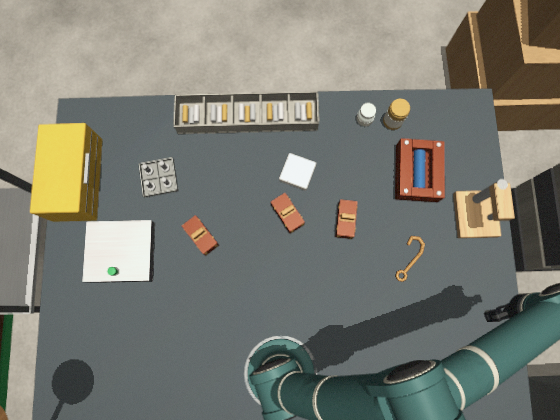

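View pics/scene0.png

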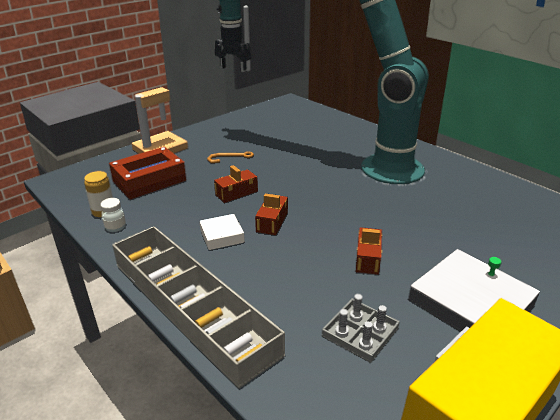

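Run:
```python
import cv2
a=cv2.imread("pics/top0.png"); c=a[140:270,180:370]; cv2.imwrite("pics/crop0.png",cv2.resize(c,None,fx=4.2,fy=4.2,interpolation=cv2.INTER_CUBIC))
h=cv2.cvtColor(a,cv2.COLOR_BGR2HSV)
for u,v in [(200,236),(193,226),(207,246),(288,212),(281,202),(347,219),(347,208),(298,171),(200,150),(347,217),(345,219)]: print(u,v,h[v,u])
```

```text
200 236 [ 17 123 216]
193 226 [  8 150 185]
207 246 [  9 139 193]
288 212 [ 16 160  97]
281 202 [  9 136 195]
347 219 [ 17 141 147]
347 208 [  8 133 197]
298 171 [ 96   5 246]
200 150 [ 93  23 112]
347 217 [ 18 120 193]
345 219 [ 17 130 178]
```

View pics/crop0.png

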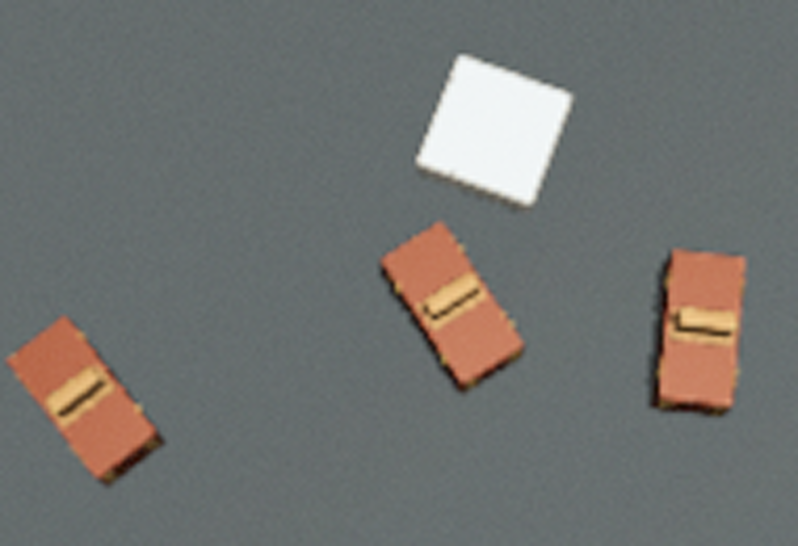

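```bash
cat > h.py <<'E'
import numpy as np, cv2
from bench import manip
def rays(d,px):
    K=d["camera_matrix"]; px=np.asarray(px,float).reshape(-1,1,2)
    n=cv2.undistortPoints(px,K,np.array([d["k1"],0,0,0,0.])).reshape(-1,2)
    return np.c_[n[:,0],-n[:,1],-np.ones(len(n))]
def cast(d,px,z,V=None):
    V=np.linalg.inv(d["view"]) if V is None else V
    r=rays(d,px)@V[:3,:3].T; o=V[:3,3]
    return o+r*((z-o[2])/r[:,2])[:,None]
E
python3 - <<'E'
from h import *
d=manip.get_image("top"); im=d["img"]; h=cv2.cvtColor(im,cv2.COLOR_RGB2HSV)
def comps(m,z,lo,hi,roi):
    n,l,st,c=cv2.connectedComponentsWithStats(m.astype(np.uint8))
    for i in range(1,n):
        if lo<st[i,4]<hi and roi[0]<c[i][0]<roi[1] and roi[2]<c[i][1]<roi[3]:
            cc=cv2.findContours((l==i).astype(np.uint8),0,cv2.CHAIN_APPROX_NONE)[0][0].reshape(-1,2)
            P=cast(d,cc,z)[:,:2]*1000
            (x,y),(w,hh),a=cv2.minAreaRect(P.astype(np.float32))
            M=cast(d,[c[i]],z)[0,:2]*1000
            print(c[i].round(1),st[i,4],"rect",round(x,1),round(y,1),"size",round(w,1),round(hh,1),"ang",round(a,1),"centroid",M.round(1))
roi=(170,370,140,270)
H,S,V=[h[...,i].astype(int) for i in range(3)]
print("lid+bar");comps(((H<22)|(H>175))&(S>90)&(V>140),.054,150,3000,roi)
print("lid");comps((H<13)&(S>90)&(V>140),.054,30,3000,roi)
print("bar");comps((H>=13)&(H<24)&(S>90)&(V>120),.088,10,3000,roi)
print("block");comps((S<25)&(V>200),.035,200,3000,roi)
print("hook");comps((H>=10)&(H<24)&(S>90)&(V>100),.006,50,3000,(380,440,225,290))
E
```

```text
lid+bar
[287.2 211.5] 622 rect 514.1 -35.5 size 120.7 60.8 ang 31.1 centroid [513.8 -35.9]
[346.7 217.8] 611 rect 488.2 -231.5 size 58.2 120.7 ang 81.8 centroid [ 487.5 -231.7]
[198.9 233.9] 629 rect 446.4 255.7 size 120.0 59.4 ang 37.4 centroid [445.9 255.5]
lid
[287.3 211.5] 497 rect 514.3 -35.8 size 120.7 57.9 ang 31.3 centroid [513.7 -36.2]
[347.6 206.6] 230 rect 523.7 -236.3 size 56.6 48.4 ang 87.1 centroid [ 525.2 -236.5]
[199. 234.] 509 rect 446.3 255.8 size 120.0 59.1 ang 37.4 centroid [445.4 255.4]
[345.8 228. ] 263 rect 459.8 -227.9 size 57.8 62.9 ang 82.8 centroid [ 453.7 -226.8]
bar
[287.1 211.2] 120 rect 507.5 -35.3 size 25.5 50.7 ang 32.8 centroid [507.4 -35.2]
[347.3 217. ] 112 rect 483.6 -227.7 size 51.6 26.4 ang 86.7 centroid [ 483.7 -228.6]
[198.4 233.4] 117 rect 441.6 250.7 size 28.3 50.1 ang 36.6 centroid [441.9 251.1]
block
[297.3 170.3] 794 rect 661.2 -74.6 size 98.5 98.3 ang 67.9 centroid [660.7 -74.5]
hook
[410.9 257.8] 286 rect 351.5 -445.1 size 59.1 164.3 ang 66.3 centroid [ 355.  -446.8]
```

Run:
```python
from h import *
from scipy.spatial.transform import Rotation as R
s=manip.get_state(); M=R.from_quat(s["tcp_rot"]).as_matrix(); print(s["t"],s["tcp_pos"].round(4),M.round(3)); z=M[:,2]; print("jaw ang",np.degrees(np.arctan2(z[1],z[0])))
```

```text
0.2 [ 0.1856 -0.6226  0.2497] [[-0.     0.958  0.286]
 [ 0.001  0.286 -0.958]
 [-1.    -0.    -0.001]]
jaw ang -73.3981370865747
```

Call:
jog_arm --pt "100 40 50 0 8" --pt "100 76 98 0 16" --pt "100 112 144 0 24" --pt "100 148 191 0 32" --pt "100 184 238 0 40" --pt "100 220 284 0 48" --pt "100 256 331 0 56" --pt "100 285 368 -20 63" --pt "100 302 390 -50 65.3" --pt "100 302 390 -70 65.3" --pt "100 302 390 -70 65.3" --squeeze 80

```text
t: 1.3
tcp_pos: [0.4886, -0.2276, 0.1777]
tcp_rot: [0.049, 0.707, -0.046, 0.704]
wrist_force: [-0.5, 0.6, 0.6]
grip_width: 0.0857
```

```bash
cat >> h.py <<'E'
from scipy.spatial.transform import Rotation as R
def wrist(name):
    s=manip.get_state(); M=np.eye(4); M[:3,:3]=R.from_quat(s["tcp_rot"]).as_matrix(); M[:3,3]=s["tcp_pos"]
    d=manip.get_image("wrist"); cv2.imwrite(f"pics/{name}.png",d["img"][:,:,::-1])
    return s,d,M@d["T_tool_cam"]
def barfind(name):
    s,d,V=wrist(name)
    h=cv2.cvtColor(d["img"],cv2.COLOR_RGB2HSV).astype(int)
    z=s["tcp_rot"]; z=R.from_quat(z).as_matrix()[:,2]
    print("t",s["t"],"tcp",(s["tcp_pos"]*1000).round(1),"jaw",np.degrees(np.arctan2(z[1],z[0])).round(1),"w",s["grip_width"],"F",s["wrist_force"].round(2),"T",s["torque"].round(3))
    m=((h[...,0]>=13)&(h[...,0]<26)&(h[...,1]>80)&(h[...,2]>80)).astype(np.uint8)
    n,l,st,c=cv2.connectedComponentsWithStats(m)
    for i in range(1,n):
        if st[i,4]>400:
            cc=cv2.findContours((l==i).astype(np.uint8),0,cv2.CHAIN_APPROX_NONE)[0][0].reshape(-1,2)
            P=cast(d,cc,.088,V)[:,:2]*1000
            r=cv2.minAreaRect(P.astype(np.float32)); print(c[i].round(0),st[i],np.round(r[0],1),np.round(r[1],1),round(r[2],1))
    return s,d,V
E
python3 -c "
from h import *
barfind('w1')"
```

```text
t 1.3 tcp [ 488.6 -227.6  177.7] jaw -7.7 w 0.08573029435657767 F [-0.52  0.56  0.6 ] T [ 0.008  0.025 -0.02 ]
[282. 216.] [ 264  179   36   83 2539] [ 492.3 -223.5] [52.  21.7] 82.2
```

View pics/w1.png

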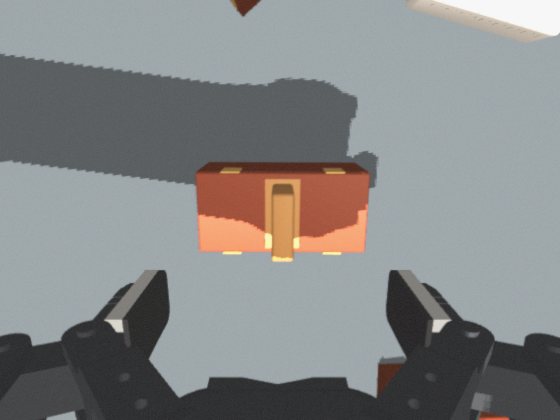

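Run:
```python
from h import *
s,d,V=wrist("w1b")
im=cv2.imread("pics/w1b.png"); cv2.imwrite("pics/w1c.png",cv2.resize(im[150:280,180:390],None,fx=3.8,fy=3.8,interpolation=cv2.INTER_CUBIC))
M=R.from_quat(s["tcp_rot"]).as_matrix()
for z,pts in ((.088,[(283.5,190),(283.5,225),(283.5,247)]),(.054,[(200,251),(366,251),(210,165),(356,165)])):
    P=cast(d,pts,z,V); print((P*1000).round(1), ((P-s["tcp_pos"])@M*1000).round(1))
```

```text
[[ 495.7 -204.9   88. ]
 [ 492.9 -226.4   88. ]
 [ 491.  -240.6   88. ]] [[ 89.4  23.8   4.6]
 [ 89.4   2.    4.6]
 [ 89.3 -12.2   4.7]]
[[ 429.7 -248.5   54. ]
 [ 548.1 -264.6   54. ]
 [ 448.3 -188.4   54. ]
 [ 545.9 -201.7   54. ]] [[123.5 -28.5 -54.9]
 [123.  -28.4  64.6]
 [123.7  33.6 -44.6]
 [123.3  33.6  54. ]]
```

View pics/w1c.png

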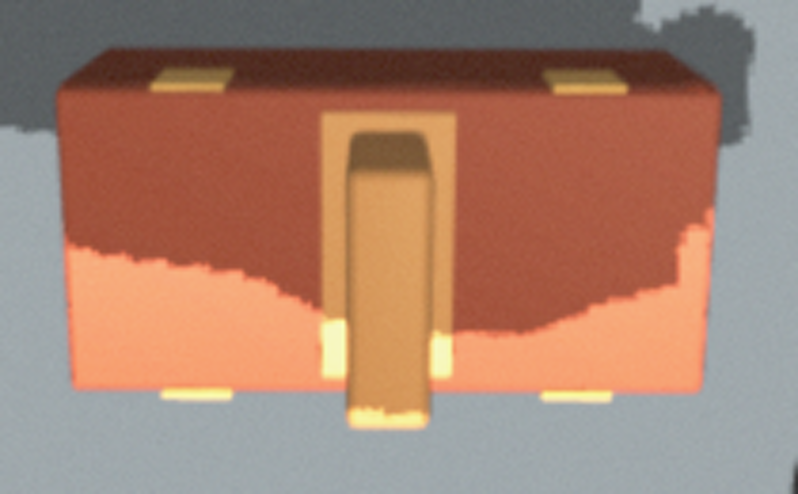

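Call:
jog_arm --pt "100 3.5 0 -40 0" --pt "100 3.5 0 -80 0" --pt "100 3.5 0 -98 0" --pt "100 3.5 0 -98 0" --pt "0 3.5 0 -98 0" --pt "0 3.5 0 -98 0" --pt "0 3.5 0 -98 0" --pt "0 3.5 0 -98 0" --pt "0 3.5 0 -98 0" --pt "0 3.5 0 -98 0" --pt "0 3.5 0 -98 0" --pt "0 3.5 0 -98 0" --squeeze 80

```text
t: 2.6
tcp_pos: [0.4911, -0.2331, 0.083]
tcp_rot: [0.05, 0.705, -0.05, 0.705]
wrist_force: [-2.2, 0.8, 6.3]
grip_width: 0.0122
```

```bash
python3 -c "
from h import *
barfind('w2')"
```

```text
t 2.6 tcp [ 491.1 -233.1   83. ] jaw -8.1 w 0.012249121019003752 F [-2.24  0.78  6.27] T [ 0.058  0.444 -0.07 ]
[277. 271.] [ 250  208   56  141 6049] [ 493.4 -222.3] [54.5 18.7] 81.5
```

View pics/w2.png

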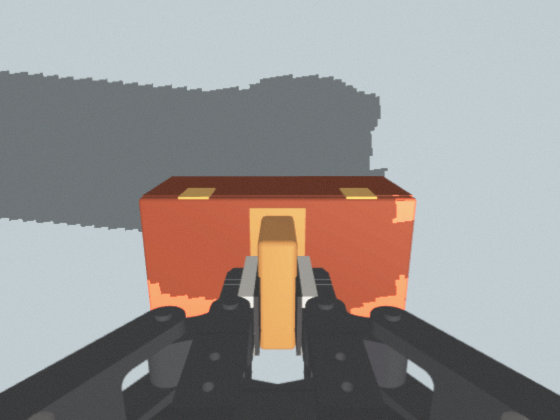

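Call:
jog_arm --pt "0 0 0 20 0" --pt "0 0 0 50 0" --pt "0 0 0 80 0" --pt "0 0 0 100 0" --pt "0 0 0 100 0" --pt "0 0 0 100 0" --pt "0 0 0 100 0" --pt "0 0 0 100 0" --squeeze 80

```text
t: 3.45
tcp_pos: [0.4903, -0.2325, 0.1806]
tcp_rot: [0.05, 0.706, -0.049, 0.704]
wrist_force: [-1.2, 0.6, -5.4]
grip_width: 0.0121
```

```bash
cat >> h.py <<'E'
def tq():
    s=manip.get_state(); M=R.from_quat(s["tcp_rot"]).as_matrix()
    print("t",s["t"],"tcp",(s["tcp_pos"]*1000).round(1),"w",s["grip_width"],"F",s["wrist_force"].round(2),"T tool",(M.T@s["torque"]).round(4),"F tool",(M.T@s["wrist_force"]).round(2))
E
python3 -c "
from h import *
tq(); barfind('w3')"
```

```text
t 3.45 tcp [ 490.3 -232.5  180.6] w 0.012070674861253823 F [-1.16  0.56 -5.44] T tool [ 0.0398 -0.0159 -0.0269] F tool [ 5.44  0.39 -1.21]
t 3.45 tcp [ 490.3 -232.5  180.6] jaw -8.1 w 0.012070674861253823 F [-1.16  0.56 -5.44] T [-0.029 -0.012 -0.04 ]
[277. 271.] [ 250  208   56  141 6036] [ 485.2 -269.7] [99.2 34.1] 81.6
```

View pics/w3.png

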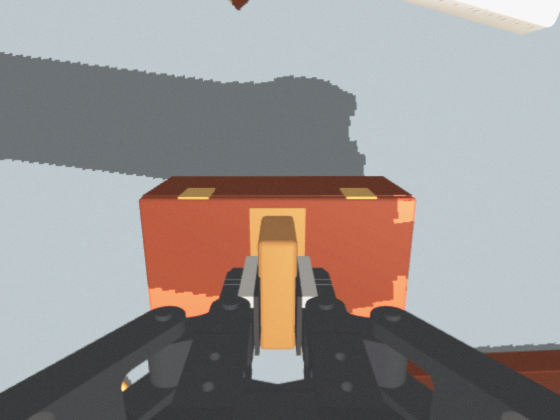

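Call:
jog_arm --pt "0 24 -3.3 0 0" --pt "0 45 -6.2 0 0" --pt "0 45 -6.2 0 0" --pt "0 5 -0.7 0 0" --pt "0 -35 4.9 0 0" --pt "0 -45 6.2 0 0" --pt "0 -45 6.2 0 0" --pt "0 -5 0.7 0 0" --pt "0 35 -4.9 0 0" --pt "0 45 -6.2 0 0" --pt "0 45 -6.2 0 0" --pt "0 45 -6.2 0 0" --pt "0 45 -6.2 0 0" --pt "0 45 -6.2 0 0" --pt "0 45 -6.2 0 0" --pt "0 45 -6.2 0 0" --pt "0 45 -6.2 0 0" --pt "0 45 -6.2 0 0"

```text
t: 5.3
tcp_pos: [0.5361, -0.2392, 0.1824]
tcp_rot: [0.05, 0.705, -0.05, 0.705]
wrist_force: [0.9, -0.0, -5.4]
grip_width: 0.0127
```

```bash
python3 -c "
from h import *
tq(); manip.get_image('wrist'); tq(); manip.get_image('wrist'); tq()"
```

```text
t 5.3 tcp [ 536.1 -239.2  182.4] w 0.012728758685190349 F [ 0.92 -0.02 -5.42] T tool [ 0.0242  0.0861 -0.0017] F tool [5.42 0.11 0.91]
t 5.35 tcp [ 536.2 -239.1  182.3] w 0.012654817337526157 F [-0.28  0.46 -5.5 ] T tool [-0.0126  0.0723  0.0458] F tool [ 5.5   0.42 -0.34]
t 5.4 tcp [ 536.2 -239.2  182.3] w 0.01254282937486117 F [-0.19 -0.1  -5.52] T tool [-0.0153  0.056  -0.0386] F tool [ 5.52 -0.12 -0.17]
```

Call:
jog_arm --pt "0 -40 5.5 0 0" --pt "0 -80 11.1 0 0" --pt "0 -90 12.4 0 0" --pt "0 -90 12.4 0 0" --pt "0 -90 12.4 0 0" --pt "0 -90 12.4 0 0" --pt "0 -90 12.4 0 0" --pt "0 -90 12.4 0 0" --pt "0 -90 12.4 0 0" --pt "0 -90 12.4 0 0"

```text
t: 6.4
tcp_pos: [0.4463, -0.2267, 0.1822]
tcp_rot: [0.05, 0.705, -0.05, 0.705]
wrist_force: [-0.1, 0.2, -4.6]
grip_width: 0.0123
```

```bash
python3 -c "
from h import *
tq(); manip.get_image('wrist'); tq(); manip.get_image('wrist'); tq()"
```

```text
t 6.4 tcp [ 446.3 -226.7  182.2] w 0.012296686983145023 F [-0.08  0.24 -4.62] T tool [-0.0131 -0.0671 -0.0442] F tool [ 4.62  0.23 -0.12]
t 6.45 tcp [ 446.3 -226.6  182.2] w 0.012541613658825832 F [-0.2  -0.12 -4.66] T tool [ 0.055  -0.0478 -0.04  ] F tool [ 4.66 -0.15 -0.18]
t 6.5 tcp [ 446.3 -226.7  182.2] w 0.012188843931785136 F [-1.19 -0.45 -5.86] T tool [ 0.0427 -0.034  -0.0255] F tool [ 5.86 -0.61 -1.11]
```

Call:
jog_arm --pt "0 40 -5.5 0 0" --pt "0 80 -11.1 0 0" --pt "0 90 -12.4 0 0" --pt "0 90 -12.4 0 0" --pt "0 50 -6.9 0 0" --pt "0 10 -1.4 0 0" --pt "0 0 0 0 0" --pt "0 0 0 0 0" --pt "0 40 -5.5 0 0" --pt "0 80 -11.1 0 0" --pt "0 90 -12.4 0 0" --pt "0 90 -12.4 0 0" --pt "0 90 -12.4 0 0" --pt "0 90 -12.4 0 0" --pt "0 90 -12.4 0 0" --pt "0 90 -12.4 0 0" --pt "0 90 -12.4 0 0" --pt "0 90 -12.4 0 0"

```text
t: 8.3
tcp_pos: [0.536, -0.2392, 0.1824]
tcp_rot: [0.05, 0.705, -0.05, 0.705]
wrist_force: [0.3, -0.4, -4.8]
grip_width: 0.0122
```

```bash
cat >> h.py <<'E'
def avg(n=12):
    T=[];F=[]
    for _ in range(n):
        s=manip.get_state(); M=R.from_quat(s["tcp_rot"]).as_matrix(); T.append(M.T@s["torque"]);F.append(s["wrist_force"]); manip.get_image("wrist")
    print("t",s["t"],s["tcp_pos"].round(4),"T",np.mean(T,0).round(4),"sd",np.std(T,0).round(4),"F",np.mean(F,0).round(2),"qd",abs(s["qd"]).max())
E
python3 -c "
from h import *
avg()"
```

```text
t 8.85 [ 0.5362 -0.2391  0.1823] T [-0.0083  0.0622 -0.0155] sd [0.0331 0.0369 0.0283] F [ 0.12 -0.1  -5.45] qd 0.016031056762839824
```

Call:
jog_arm --pt "0 -40 5.5 0 0" --pt "0 -80 11.1 0 0" --pt "0 -90 12.4 0 0" --pt "0 -90 12.4 0 0" --pt "0 -90 12.4 0 0" --pt "0 -90 12.4 0 0" --pt "0 -90 12.4 0 0" --pt "0 -90 12.4 0 0" --pt "0 -90 12.4 0 0" --pt "0 -90 12.4 0 0"

```text
t: 9.9
tcp_pos: [0.4464, -0.2266, 0.1822]
tcp_rot: [0.05, 0.705, -0.05, 0.705]
wrist_force: [0.4, -0.3, -5.3]
grip_width: 0.0122
```

```bash
python3 -c "
from h import *
avg()"
```

```text
t 10.45 [ 0.4462 -0.2268  0.1823] T [-0.0087 -0.0688 -0.0043] sd [0.0401 0.0359 0.0217] F [ 0.03  0.16 -5.63] qd 0.015166100996829447
```

Call:
jog_arm --pt "0 5 3 20 0" --pt "0 25 17 30 0" --pt "0 45 31 30 0" --pt "0 66 46 30 0" --pt "0 87 61 30 0" --pt "0 108 75 30 0" --pt "0 129 90 30 0" --pt "0 150 105 30 0" --pt "0 171 119 30 0" --pt "0 190 133 30 0" --pt "0 205 143 30 0" --pt "0 213 149 30 0" --pt "0 215 150 30 0" --pt "0 215 150 30 0" --pt "0 215 150 30 0" --pt "0 215 150 30 0" --pt "0 215 150 30 0" --pt "0 215 150 30 0"

```text
t: 12.3
tcp_pos: [0.661, -0.0771, 0.2124]
tcp_rot: [0.05, 0.705, -0.05, 0.705]
wrist_force: [0.6, 0.6, -5.6]
grip_width: 0.0126
```

```bash
python3 -c "
from h import *
avg()
for n in ('top','scene','wrist'):
    d=manip.get_image(n); cv2.imwrite(f'pics/{n}9.png',d['img'][:,:,::-1])
"
```

```text
t 12.85 [ 0.6612 -0.0767  0.2123] T [-0.0115 -0.0254 -0.022 ] sd [0.02   0.029  0.0383] F [ 0.24  0.03 -5.46] qd 0.0014552639896002958
```

View pics/top9.png

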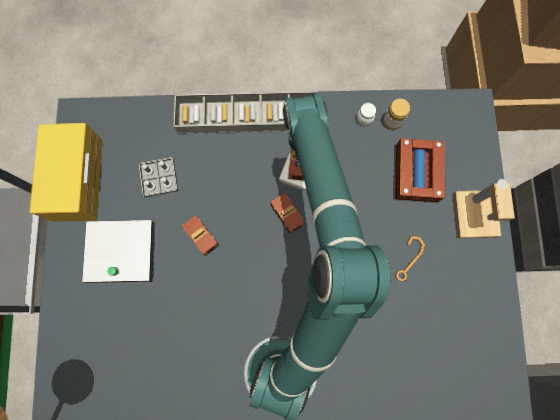

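View pics/scene9.png

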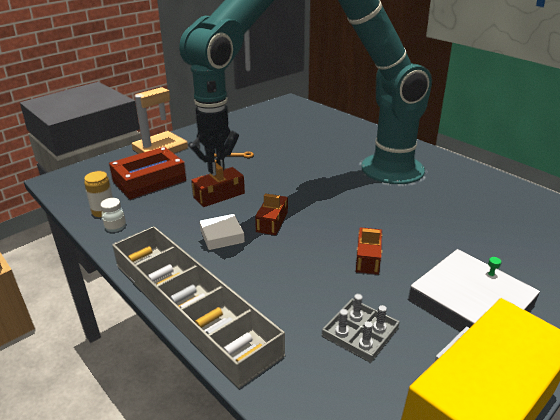

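View pics/wrist9.png

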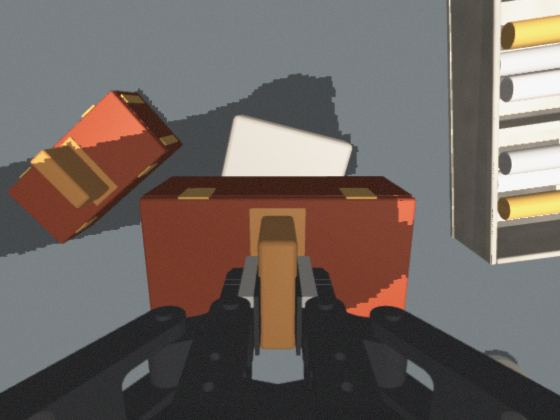

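```bash
python3 -c "
from h import *
d=manip.get_image('scene');V=d['view']
for p in [(.661,-.075,.129),(.661,-.075,.183),(.661,-.075,.035)]:
    q=V[:3,:3]@p+V[:3,3]; x=np.array([[[q[0],-q[1],-q[2]]]]); print(cv2.projectPoints(x,np.zeros(3),np.zeros(3),d['camera_matrix'],np.array([d['k1'],0,0,0,0.]))[0].ravel())
im=cv2.imread('pics/scene9.png')[120:260,150:290]; cv2.imwrite('pics/sc9c.png',cv2.resize(im,None,fx=4,fy=4))
"
```

```text
[219.12634309 194.53049358]
[217.5809275  176.19299298]
[221.69676362 224.54857664]
```

View pics/sc9c.png

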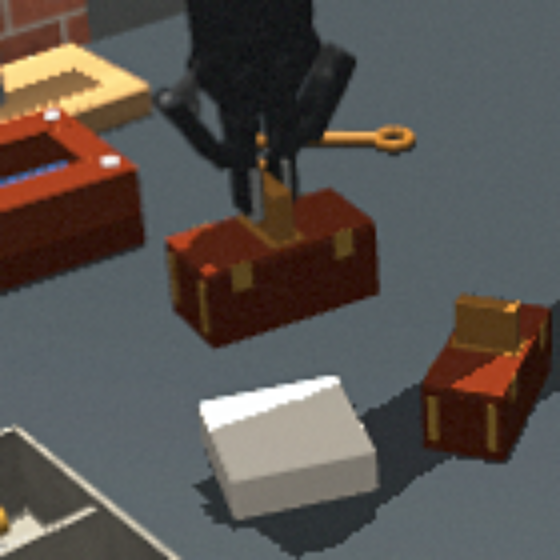

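```bash
python3 -c "
from h import *
tq(); print(manip.finish_job())"
```

```text
t 13.1 tcp [661.2 -76.7 212.3] w 0.011971944433443283 F [-0.41  0.27 -5.09] T tool [ 0.0156 -0.0563 -0.0163] F tool [ 5.09  0.21 -0.44]
the job is handed in; nothing more can be done
None
```

The first case I lifted, the one on the robot's right at about (490, -230) mm, turned out to be the rattling one. I handed the job in at 13.1 s with that case still gripped over the setting block.

- **Rattle check:** after strokes each way, the averaged resting moment about the case's y swung from +0.062 to -0.069 N m. A single stroke pair before that showed the same swing. The load of about 5.5 N also fits a case with the ball in it.
- **Other two cases:** I did not lift them, since the first already showed a clear result. In the last top and scene pictures they stand where they started, and the hook and dowels look unmoved.
- **Final hold:** the TCP is at (661, -77) mm and the block's measured centre is (661, -75) mm. The case looks level, with its underside roughly 130 mm above the slab, and the scene picture agrees with the position to about 2 pixels.
- **Disagreements:**
  - The top and wrist cameras differed by about 4 mm on the grip bar's position.
  - The case may sit a few millimetres off the TCP along its y, within the 35 mm tolerance.
  - The moment averaged only -0.025 N m while holding over the block. The ball may have rolled part-way back on the way there, and that reading is noisy (about 0.03 N m).

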